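# Load a sample tin and advance it under the reader

## Robot

A 6-joint arm with a two-finger parallel gripper is mounted at the origin on a cart in front of the work surface, level with it; the furniture and walls round the work are solid. World frame = base frame: x ahead of the robot, y to its left, z up, the work surface at z = 0. Lengths are in m, angles in rad, forces in N, time in s.
With the tool pointing down it reaches from about 0.25 to 0.8 m from the base axis. Payload 3.9 kg.
Tool frame: the origin (TCP) lies midway between the tips of the shut fingers; the grasp point (between the pads) lies 19 mm behind it; z points along the fingers, y is the line along which they close (so a half turn about z gives the same grasp; the last joint's range is limited). The gripper opens to 85 mm and grips with 20 to 120 N. Pads are 22 mm wide; open, the fingers measure 114 mm over their backs; the gripper's body (76 mm by 85 mm) begins 54 mm behind the grasp point. The pads swing forward as they close: fully open they stand 13 mm farther back than shut.
Start: joints at [-1.255, 0.26, -0.138, 1.173, 0, 1.571], TCP at [0.163, -0.499, 0.231] pointing down, gripper open.
Joint ranges: [-2.78, 2.78], [-0.83, 1.72], [-1.28, 1.37], [-1.9, 2.12], [-1.57, 1.48], [-3.14, 3.14]. Speed limits (rad/s): [2.57, 2.57, 3.14, 3.14, 3.14, 3.14].

## Interface

Orientations are given as a unit quaternion [x, y, z, w].
In Python, from rig import manip, eyes, finish_job gives the robot as it stands.
- The arm moves only by the shell command python3 -m inch 'ROWS' [FORCE]. ROWS is JSON, a list of rows, each a list of 7 numbers: the shift along the tool's x, y, z each as a share of 1 m, from -1 to 1, then the turn, a rotation vector about the tool's x, y, z each as a share of 180 degrees, from -1 to 1, then the opening, from 0 (shut) to 1 (fully open). A call has exactly 5 rows; each row is the pose to reach, as a shift and turn from the pose commanded when the call began, along the tool's axes at that moment, turning the shorter way round; what a row does not reach only later rows make up. A row lasts 1/8 s, in which the tool goes at most 62.5 mm and 10.7 degrees, less where a joint would pass 70% of its speed; a pose out of reach is approached as far as the arm can. A call with a number of a shift or a turn outside -1 to 1 is refused whole. A call with a gripper value outside its range is refused whole. The fingers move at their own pace and stop on an object; FORCE is the grip in N (left out, the last holds). Time passes only in rows, so rows that repeat a pose let the fingers close, or fill a call up. It gives the time, the measured TCP pose, the force, the opening and the grip force at its end, in the units of the state.
- manip.read_state(): the state, without advancing time (a new reading comes with each control period).
- eyes.camera(name): name is "scene" or "top" or "wrist"; returns a dict with "pixels" (400x640x3 uint8, blue, green, red), "depth" (400x640 float32, m along the optical axis (not along the pixel's ray), 0 where there is no reading), "vertical_fov" (degrees; the focal length in pixels is half the picture's height over the tangent of half this angle, whatever the lens; pixels are square), "cx", "cy" (the principal point, pixels), "pose" (4x4, takes a point from camera to world coordinates); the wrist camera has in their place "T_tool_cam" (4x4, takes a point from camera to tool coordinates, whose origin is the TCP and whose axes are the flange's). Camera axes: x right, y down, z forward; pixel columns grow to the right and rows downward; lengths in m; the calibration is good to about 2 mm. A picture is of the moment at which its call begins: read the wrist's pose just before it.
- finish_job(): hands the job in; it is judged then, once.
The state is a dict: "time": time; "joint_positions": joint angles; "qvel": joint speeds; "joint_torque": joint torques, N m; "tool_pos": TCP position; "tool_rot": TCP orientation; "contact_force": force on the tool from outside, world axes, zero at the start; "moment": the same for the moment, N m; "grip_width": opening from 0.0 (shut) to 1.0 (fully open); "grasp_force": force on a finger pad.
Only numpy, scipy, OpenCV 4.12 (cv2) and the standard library are available. Lean on these libraries where they do the work, as an engineer would, in place of code of your own. Each camera call takes 0.05 s, during which the arm holds its last target. There are 200 camera calls.

## Task

Slide the white sample tin along the table into the blue-ringed loading bay, against the round grey hub, then push the red lever post steadily all the way round to its stop so that the orange blade carries the tin onto the green ring under the reader, and let go so that the lever springs back home. Past the bay only the lever may move the tin; do not fling it past the ring, and leave the amber bottle, stopwatch and dial gauge where they are.

Things in the scene. Friction and masses are not known exactly. Their poses are not given: they have to be found in the camera images.
- sample_tin: round white tin with lid, loose, 65 mm across, 28 mm high, about 0.05 kg; origin at the centre of its underside. It starts on the table outside the loading mouth, on the indexer's -y side.
- indexer: sample indexer fixed to the table; origin on the table top, on the lever's upright pivot axis; angles are counter-clockwise from its own x axis. Grey round hub, radius 54 mm, 38 mm high, lever boss to 62 mm. Tins slide on the table in a lane round the hub from the bay (-90 deg) counter-clockwise to the station (-16 deg).
- bay (a point): centre of the blue painted ring on the table: where the tin's centre is to be when loaded, 87 mm from the indexer's axis along its -y (the tin then touches the hub or is within 1 mm or so)
- station (a point): centre of the green painted ring on the table under the reader head: 86 mm from the indexer's axis, at -16.4 deg; the tin's centre comes here when the lever is at its stop and the tin lies against blade and hub
- advance_lever (a joint): angle of the sprung lever about the indexer's axis, rad: 0 = home, grows counter-clockwise seen from above, 1.5 = stop; springs back when let go. Takes 1.4 N at the post at first, 3.5 N at the stop. Flat arms 43 to 51 mm above the table; the orange blade (62 mm long, 6 to 48 mm high) waits just clockwise of the bay, outside the mouth's free width
- lever_grip (a point): on the axis of the lever's upright red post, 76 mm above the table, 110 mm from the indexer's axis, at +55 deg when home (across the hub from the blade), +141 deg at the stop. The post is 19 mm in diameter and stands from 51 to 100 mm above the table; push it from its clockwise side
- amber_bottle: bystander: small amber bottle, 37 mm across, 95 mm high, loose; origin at the centre of its underside
- stopwatch: bystander: black stopwatch lying flat, 70x58x17 mm, loose; origin at the centre of its underside
- dial_gauge: bystander: black dial gauge on a stand, 34x52x88 mm, loose; origin at the centre of its underside
- mouth (a point): on the table in the middle of the open loading mouth, 130 mm from the indexer's axis along its -y; the mouth is free from 40 mm to either side of it. To its +x side begins the outer guide of the lane: inner radius 130 mm, 8 mm thick, 26 mm high, from -61 to +18 deg, with a flared lead-in
- reader (a point): lower end of the black reader head, 55 mm above the station; the head is 42 mm across and reaches 102 mm high, held by a boom from a column 158 mm from the indexer's axis at -3 deg
Things that resemble listed ones, but are neither listed nor needed, are in the scene too. What is meant by the sample_tin is not pink, and is the smaller of those in its own colour.

How it is judged:
On the way, in this order (a step that is already met when the one before it is completed fails the run):
1. the tin stands in the loading bay, its centre within 12 mm of the blue ring's centre, with the lever at home (below 0.08 rad) (horizontal distance between sample_tin and bay below 0.012 m and height (world z) of sample_tin below 0.005 m and value of joint advance_lever below 0.08 rad), for 0.2 s.
2. the lever is at its stop (beyond 1.44 rad) with the tin within 12 mm of the station (value of joint advance_lever above 1.44 rad and horizontal distance between sample_tin and station below 0.012 m), for 0.1 s.
At the end, for the whole second after the job is handed in: The tin stands at rest flat on the table, its centre within 12 mm of the centre of the green ring, and the lever is back home (below 0.08 rad) (horizontal distance between sample_tin and station below 0.012 m and height (world z) of sample_tin below 0.005 m and angle between sample_tin's own z axis and vertical below 0.1 rad and linear speed of sample_tin below 0.02 m/s and value of joint advance_lever below 0.08 rad); the robot touches nothing.
It fails at once if the robot moves the tin by hand inside the lane past the bay (more than 30 mm beyond it, within the guide) (contact force between the arm and sample_tin above 0.5 N and x of sample_tin in the frame of indexer above 0.03 m and y of sample_tin in the frame of indexer above -0.11 m).
It fails at once if the amber bottle, stopwatch or dial gauge is moved by more than 30 mm or tipped (distance of any of amber_bottle, stopwatch, dial_gauge from where it was at the start of the episode above 0.03 m or angle between any of amber_bottle, dial_gauge's own z axis and vertical above 0.4 rad).
It also fails if it takes over 66 s, if anything falls off the work surface, if the arm or the gripper's body presses on something with over 40 N, if the wrist force passes 120 N, or if a joint passes its speed limit or range.

## Working session

There is one attempt and no reset: what is moved stays moved. The work goes in short steps, Python scripts to look and compute and a shell command to move; the robot and the scene stay as the last step left them, time stands still between calls to the robot, and variables do not carry over. Pictures are saved under pics/ and viewed, at most 11 in all, crops included, and the job is handed in when it is done.

```bash
mkdir -p pics; cat > h.py <<'E'
import numpy as np,cv2,pickle
from rig import manip,eyes,finish_job
def snap(n,f):
    c=eyes.camera(n); cv2.imwrite(f'pics/{f}.png',c['pixels']); pickle.dump(c,open(f'{f}.pkl','wb')); return c
def pt(c,u,v,z=None,T=None):
    T=c['pose'] if T is None else T
    f=200/np.tan(np.radians(c['vertical_fov'])/2)
    r=np.array([(u-c['cx'])/f,(v-c['cy'])/f,1])
    if z is None:
        d=c['depth'][int(round(v)),int(round(u))]; return T[:3,:3]@(r*d)+T[:3,3]
    w=T[:3,:3]@r; return T[:3,3]+w*(z-T[2,3])/w[2]
E
python3 - <<'E'
from h import *
snap('top','top0');snap('scene','sc0')
s=manip.read_state();print(s['tool_pos'],s['tool_rot'],s['time'],s['contact_force'])
E
```

```text
[ 0.16285614 -0.49846536  0.23054464] [ 9.87556779e-01  1.57260505e-01 -1.35976381e-04 -8.49868448e-04] 0.1 [1.19419942 0.12640061 0.24510775]
```

View pics/top0.png

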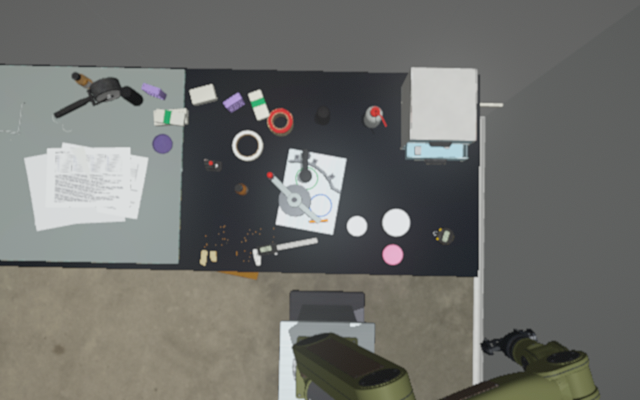

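View pics/sc0.png

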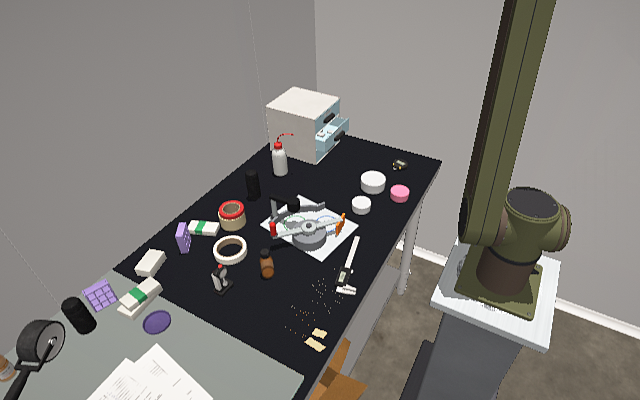

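The top picture shows the indexer plate at about (312,192), with its hub at (294,200) and red post at (270,176). There are three tin candidates: small white (357,226), large white (396,222) and pink (393,254). The small white one fits the description (not pink, the smaller of the two whites). I'll confirm it in a crop and measure.

```bash
python3 - <<'E'
from h import *
c=pickle.load(open('top0.pkl','rb'))
im=cv2.resize(c['pixels'][140:265,225:415],(798,525),interpolation=cv2.INTER_CUBIC);cv2.imwrite('pics/crop0.png',im)
print(c['pose'],c['vertical_fov'],c['cx'],c['cy'])
for n,u,v,z in [('tin',357,226,.028),('big',396,222,.028),('pink',393,254,.028),('post',270,176,.1),('hub',294,200,.062),('bottle',241,188,.09),('gaug',212,165,None),('watch',444,236,None)]:
    print(n,pt(c,u,v,z).round(3),pt(c,u,v).round(3))
E
```

```text
[[ 0.02331757 -0.99876585  0.04385275  0.45535241]
 [-0.99972653 -0.02321706  0.00279983  0.01334069]
 [-0.00177824 -0.04390604 -0.99903408  1.75964292]
 [ 0.          0.          0.          1.        ]] 42.21657753827966 324.8008953088175 208.99551667950752
tin [ 0.477 -0.091  0.028] [ 0.477 -0.091  0.028]
big [ 0.493 -0.221  0.028] [ 0.493 -0.22   0.035]
pink [ 0.387 -0.212  0.028] [ 0.387 -0.212  0.029]
post [0.63  0.197 0.1  ] [0.631 0.197 0.095]
hub [0.557 0.12  0.062] [0.557 0.12  0.066]
bottle [0.59 0.29 0.09] [0.59  0.29  0.095]
gaug [0.664 0.388 0.082] [0.664 0.388 0.082]
watch [ 0.45  -0.385  0.014] [ 0.45  -0.385  0.014]
```

View pics/crop0.png

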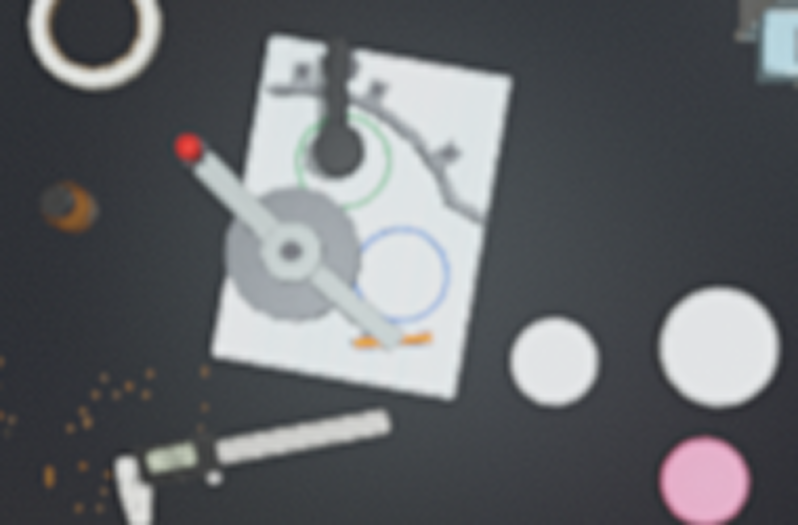

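The crop shows the small white tin at crop (555,362) → image (357,226), clearly smaller than the other white one (720,347), so it's the sample_tin. The blue ring is at crop (403,275), the green ring at (343,160), the boss at (291,250) and the post at (189,148).

```bash
cat > geo.py <<'E'
from h import *
c=pickle.load(open('top0.pkl','rb'))
q=lambda x,y,z:pt(c,225+(x+.5)/4.2-.5,140+(y+.5)/4.2-.5,z)[:2]
tin=q(555,362,.028);bay=q(403,275,0);st=q(343,160,0);hub=q(291,250,.062);post=q(189,148,.1)
P={'tin':tin,'bay':bay,'st':st,'hub':hub,'post':post}
# fit indexer frame (Kabsch)
a=lambda r,d:np.array([r*np.cos(np.radians(d)),r*np.sin(np.radians(d))])
L=np.array([[0,0],[0,-.087],a(.086,-16.4),a(.110,55)]);W=np.array([hub,bay,st,post])
U,S,Vt=np.linalg.svd((L-L.mean(0)).T@(W-W.mean(0)));R=Vt.T@np.diag([1,np.linalg.det(Vt.T@U.T)])@U.T;t=W.mean(0)-R@L.mean(0)
th=np.arctan2(R[1,0],R[0,0])
loc=lambda w:R.T@(np.asarray(w)[:2]-t)
wor=lambda l:R@np.asarray(l)+t
E
python3 - <<'E'
from geo import *
print({k:v.round(4) for k,v in P.items()})
print('t',t,'th deg',np.degrees(th)); print('res',((R@L.T).T+t-W).round(4).tolist())
print('tin loc',loc(tin),'bay',wor([0,-.087]),'mouth',wor([0,-.13]),'st',wor(L[2]))
for k in [(0,-.2),(0,-.165)]:print(k,wor(k))
for d in range(55,146,15): print(d,wor(a(.11,d)).round(4))
s=manip.read_state();print(s['joint_positions'])
from scipy.spatial.transform import Rotation as RR
print(RR.from_quat(s['tool_rot']).as_matrix().round(3))
E
```

```text
{'tin': array([ 0.4776, -0.0899]), 'bay': array([0.5455, 0.033 ]), 'st': array([0.6378, 0.0839]), 'hub': array([0.5599, 0.1203]), 'post': array([0.634, 0.198])}
t [0.55908344 0.11937852] th deg -8.490033497955642
res [[-0.0008, -0.0009], [0.0007, 0.0004], [-0.0007, -0.0007], [0.0008, 0.0012]]
tin loc [-0.04966177 -0.21896321] bay [0.54623899 0.0333319 ] mouth [ 0.53989059 -0.00919688] st [0.63709553 0.08318301]
(0, -0.2) [ 0.52955597 -0.07842979]
(0, -0.165) [ 0.53472328 -0.04381334]
55 [0.6348 0.1992]
70 [0.6116 0.2161]
85 [0.5847 0.2263]
100 [0.5562 0.2293]
115 [0.5278 0.2248]
130 [0.5016 0.2132]
145 [0.4793 0.1951]
[-1.25501316e+00  2.60600549e-01 -1.39273832e-01  1.17264330e+00
 -1.35166320e-06  1.57074732e+00]
[[ 0.951  0.311 -0.001]
 [ 0.311 -0.951  0.002]
 [-0.    -0.002 -1.   ]]
```

```bash
cat > go.py <<'E'
from geo import *
from scipy.spatial.transform import Rotation as RR
def rel(x,y,z,yaw,s=None):  # yaw: world angle of tool y, tool down
    s=s or manip.read_state();A=RR.from_quat(s['tool_rot'])
    g=np.radians(yaw);Y=np.array([np.cos(g),np.sin(g),0]);Z=np.array([0,0,-1.]);M=np.column_stack([np.cross(Y,Z),Y,Z])
    B=RR.from_matrix(M)
    return np.r_[A.inv().apply(np.array([x,y,z])-s['tool_pos']),(A.inv()*B).as_rotvec()/np.pi].round(4).tolist()
E
python3 -c "
from go import *
print(rel(*tin,.15,-8.49))"
```

```text
[0.4261, -0.2905, 0.081, -0.0005, -0.0003, -0.3523]
```

```bash
python3 -m inch '[[0.426,-0.29,0.08,0,0,-0.352,1],[0.426,-0.29,0.08,0,0,-0.352,1],[0.426,-0.29,0.08,0,0,-0.352,1],[0.426,-0.29,0.08,0,0,-0.352,1],[0.426,-0.29,0.08,0,0,-0.352,1]]' 20
python3 -c "
from go import *
print(rel(*tin,.15,-8.49))"
```

```text
time: 0.72
tool_pos: [0.3525, -0.2528, 0.1829]
tool_rot: [0.808, 0.589, 0.0, 0.0]
contact_force: [0.6, -0.3, 0.3]
grip_width: 1.005
grasp_force: 0.0
[0.1935, 0.0691, 0.033, 0.0001, 0.0, -0.052]
```

```bash
python3 -m inch '[[0.193,0.069,0.033,0,0,-0.052,1],[0.193,0.069,0.033,0,0,-0.052,1],[0.193,0.069,0.033,0,0,-0.052,1],[0.193,0.069,0.033,0,0,-0.052,1],[0.193,0.069,0.033,0,0,-0.052,1]]'
python3 - <<'E'
from go import *
s=manip.read_state(); c=snap('wrist','w0')
T=np.eye(4);T[:3,:3]=RR.from_quat(s['tool_rot']).as_matrix();T[:3,3]=s['tool_pos'];T=T@c['T_tool_cam']
pickle.dump(T,open('w0T.pkl','wb'))
print(rel(*tin,.001,-8.49))
E
```

```text
time: 1.35
tool_pos: [0.4775, -0.0919, 0.1497]
tool_rot: [0.759, 0.651, -0.001, -0.0]
contact_force: [-0.2, 0.5, -0.2]
grip_width: 1.003
grasp_force: 0.0
[0.0032, 0.0006, 0.149, -0.0005, 0.0002, -0.0017]
```

View pics/w0.png

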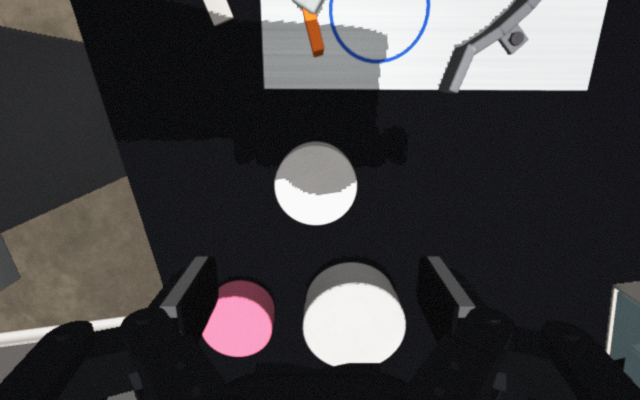

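The wrist view shows the tin at (316,183), clear of the fingers. The blade's outer end is at (318,50) and the lead-in tip at (452,88).

```bash
python3 - <<'E'
from go import *
c=pickle.load(open('w0.pkl','rb'));T=pickle.load(open('w0T.pkl','rb'))
p=pt(c,316,183,.028,T);print(p,pt(c,316,183,None,T),'loc',loc(p))
print('blade end',loc(pt(c,318,50,.03,T)),'flare',loc(pt(c,452,88,.01,T)), 'bay',loc(pt(c,380,14,0,T)))
print(rel(*p[:2],.001,-8.49))
E
```

```text
[ 0.47717755 -0.08886606  0.028     ] [ 0.47722485 -0.08859131  0.0290223 ] loc [-0.05026365 -0.21805491]
blade end [-0.04837342 -0.11999384] flare [ 0.05678931 -0.14604151] bay [-0.0007419  -0.09166887]
[0.0041, -0.0001, 0.149, -0.0005, 0.0002, -0.0017]
```

```bash
python3 -m inch '[[0.004,0,0.06,0,0,-0.0015,1],[0.004,0,0.11,0,0,-0.0015,1],[0.004,0,0.13,0,0,-0.0015,1],[0.004,0,0.146,0,0,-0.0015,1],[0.004,0,0.146,0,0,-0.0015,1]]'
python3 -m inch '[[0,0,0,0,0,0,0.6],[0,0,0,0,0,0,0.6],[0,0,0,0,0,0,0.6],[0,0,0,0,0,0,0.6],[0,0,0,0,0,0,0.6]]' 20
python3 -c "
from go import *
print(rel(*wor([0,-.172]),.004,-8.49))"
```

```text
time: 2.02
tool_pos: [0.476, -0.0901, 0.0036]
tool_rot: [0.759, 0.651, -0.001, -0.001]
contact_force: [0.3, 0.1, 0.4]
grip_width: 1.002
grasp_force: 0.0
time: 2.65
tool_pos: [0.4787, -0.0896, 0.0055]
tool_rot: [0.758, 0.652, -0.0, 0.001]
contact_force: [-2.5, -1.3, 6.6]
grip_width: 0.737
grasp_force: 22.6
[0.0467, 0.0486, 0.0015, 0.0005, 0.0006, -0.0005]
```

```bash
python3 -m inch '[[0.01,0.01,0,0,0,0,0.6],[0.02,0.02,0,0,0,0,0.6],[0.03,0.03,0,0,0,0,0.6],[0.04,0.04,0,0,0,0,0.6],[0.047,0.0485,0,0,0,0,0.6]]'
python3 -m inch '[[0,0,0,0,0,0,0.6],[0,0,0,0,0,0,0.88],[0,0,0,0,0,0,0.88],[0,0,0,0,0,0,0.88],[0,0,0,0,0,0,0.88]]'
python3 -c "
from go import *
print(loc(manip.read_state()['tool_pos']),rel(*wor([0,-.225]),.06,-8.49))"
```

```text
time: 3.28
tool_pos: [0.5318, -0.0502, 0.0055]
tool_rot: [0.758, 0.652, -0.002, 0.0]
contact_force: [-7.3, -3.1, 12.5]
grip_width: 0.74
grasp_force: 23.2
time: 3.9
tool_pos: [0.533, -0.0495, 0.0043]
tool_rot: [0.758, 0.652, -0.0, -0.0]
contact_force: [-0.5, 0.5, -0.2]
grip_width: 0.881
grasp_force: 0.0
[-0.00084725 -0.17092033] [-0.0541, 0.0009, -0.0558, -0.0001, -0.0, -0.0004]
```

```bash
python3 -m inch '[[0,0,-0.04,0,0,0,0.88],[0,0,-0.05,0,0,0,0.88],[-0.03,0.001,-0.05,0,0,0,0.6],[-0.055,0.001,-0.05,0,0,0,0.5],[-0.055,0.001,-0.05,0,0,0,0.5]]'
python3 -m inch '[[0,0,0,0,0,0,0.5],[0,0,0.025,0,0,0,0.5],[0,0,0.045,0,0,0,0.5],[0,0,0.05,0,0,0,0.5],[0,0,0.05,0,0,0,0.5]]'
python3 - <<'E'
from go import *
s=manip.read_state(); c=snap('wrist','w1')
T=np.eye(4);T[:3,:3]=RR.from_quat(s['tool_rot']).as_matrix();T[:3,3]=s['tool_pos'];T=T@c['T_tool_cam']
pickle.dump(T,open('w1T.pkl','wb'))
# tin blob by height
f=200/np.tan(np.radians(c['vertical_fov'])/2);v,u=np.mgrid[:400,:640];d=c['depth']
X=np.stack([(u-c['cx'])/f*d,(v-c['cy'])/f*d,d],-1)@T[:3,:3].T+T[:3,3]
l=(X[...,:2]-t)@R;m=(abs(X[...,2]-.028)<.004)&(abs(l[...,0])<.05)&(l[...,1]<-.125)&(l[...,1]>-.22)
print(m.sum(),l[m].min(0),l[m].max(0)); print(loc(s['tool_pos']),rel(*wor([0,-.123]),.004,-8.49))
E
```

```text
time: 4.53
tool_pos: [0.5254, -0.1053, 0.0539]
tool_rot: [0.759, 0.651, -0.0, -0.0]
contact_force: [0.7, 0.4, -0.1]
grip_width: 0.496
grasp_force: 0.0
time: 5.15
tool_pos: [0.5258, -0.1035, 0.0042]
tool_rot: [0.758, 0.653, -0.0, -0.0]
contact_force: [-0.1, -0.7, 0.0]
grip_width: 0.502
grasp_force: 0.0
28517 [-0.03458051 -0.21998248] [ 0.04999439 -0.1396644 ]
[ 1.12300867e-05 -2.25354058e-01] [0.1025, -0.0006, 0.0008, 0.0002, -0.0, -0.0002]
```

View pics/w1.png

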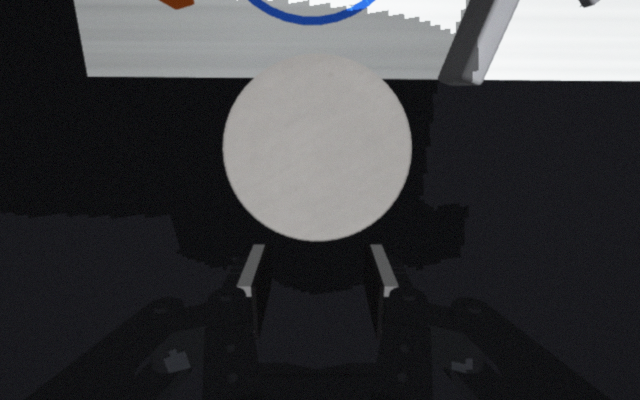

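The tin is squarely ahead of the half-open fingers, centred at (317,148). The blade is at (178,3) and the guide tip at (460,80), so the way is clear.

```bash
python3 -m inch '[[0.01,0,0,0,0,0,0.5],[0.02,0,0,0,0,0,0.5],[0.03,0,0,0,0,0,0.5],[0.04,0,0,0,0,0,0.5],[0.05,0,0,0,0,0,0.5]]'
python3 -m inch '[[0.01,0,0,0,0,0,0.5],[0.02,0,0,0,0,0,0.5],[0.03,0,0,0,0,0,0.5],[0.037,0,0,0,0,0,0.5],[0.037,0,0,0,0,0,0.5]]'
cat > tinpos.py <<'E'
from go import *
import sys
s=manip.read_state(); c=snap('wrist',sys.argv[1])
T=np.eye(4);T[:3,:3]=RR.from_quat(s['tool_rot']).as_matrix();T[:3,3]=s['tool_pos'];T=T@c['T_tool_cam']
print(loc(s['tool_pos']))
g=cv2.cvtColor(c['pixels'],cv2.COLOR_BGR2GRAY)
f=200/np.tan(np.radians(c['vertical_fov'])/2)
h=abs((T@[0,0,0,1])[2]-.028);r=.0325*f/h
H=cv2.HoughCircles(cv2.medianBlur(g,5),cv2.HOUGH_GRADIENT,1,100,param1=80,param2=20,minRadius=int(r*.9),maxRadius=int(r*1.1))
if H is not None:
    for u,v,rr in H[0][:3]: print(u,v,rr,r,loc(pt(c,u,v,.028,T)))
E
python3 tinpos.py w2
```

```text
time: 5.82
tool_pos: [0.5336, -0.054, 0.0045]
tool_rot: [0.758, 0.652, 0.0, 0.0]
contact_force: [-0.3, -0.5, 1.7]
grip_width: 0.5
grasp_force: 0.9
time: 6.45
tool_pos: [0.5388, -0.0172, 0.0042]
tool_rot: [0.758, 0.653, 0.0, -0.0]
contact_force: [0.6, 0.5, -0.4]
grip_width: 0.505
grasp_force: 0.0
[ 1.23161837e-04 -1.38093293e-01]
317.5 196.5 87.7 93.75098076568088 [ 0.00059549 -0.10054377]
516.5 6.5 86.5 93.75098076568088 [ 0.06230492 -0.03881769]
```

View pics/w2.png

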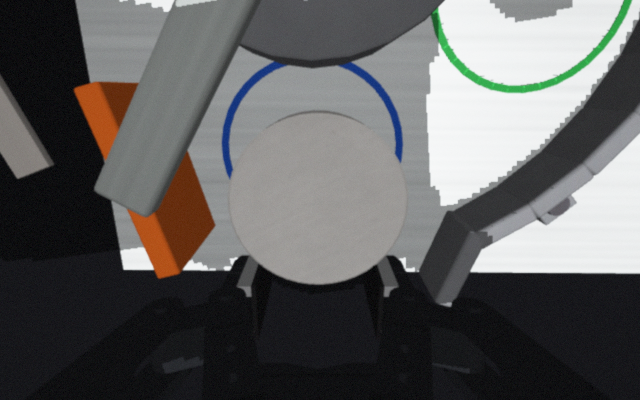

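The tin (317,197) is 13 mm short of the blue ring, centred sideways. The left finger will pass close to the blade (200,230), so I'll narrow the fingers slightly.

```bash
python3 -m inch '[[0,0,0,0,0,0,0.42],[0,0,0,0,0,0,0.42],[0.004,0,0,0,0,0,0.42],[0.008,0,0,0,0,0,0.42],[0.009,0,0,0,0,0,0.42]]'
python3 tinpos.py w3
```

```text
time: 7.12
tool_pos: [0.5402, -0.0088, 0.0044]
tool_rot: [0.758, 0.652, 0.0, -0.0]
contact_force: [-0.5, -0.4, -0.9]
grip_width: 0.421
grasp_force: 0.2
[ 0.00028785 -0.12958479]
521.5 19.5 90.1 93.67979283709575 [ 0.06476639 -0.03396125]
299.5 171.5 102.4 93.67979283709575 [-0.00561781 -0.08272728]
```

```bash
python3 -m inch '[[0.001,0,0,0,0,0,0.42],[0.002,0,0,0,0,0,0.42],[0.002,0,0,0,0,0,0.42],[0.002,0,0,0,0,0,0.42],[0.002,0,0,0,0,0,0.42]]'
python3 tinpos.py w4
```

```text
time: 7.8
tool_pos: [0.5405, -0.0072, 0.0044]
tool_rot: [0.758, 0.652, 0.0, -0.0]
contact_force: [-0.4, 0.2, 0.1]
grip_width: 0.421
grasp_force: 0.0
[ 0.00029023 -0.12790635]
315.5 169.5 85.6 93.66589971758297 [ 9.71917839e-05 -8.03310316e-02]
519.5 29.5 85.7 93.66589971758297 [ 0.06468638 -0.03516121]
```

View pics/w4.png

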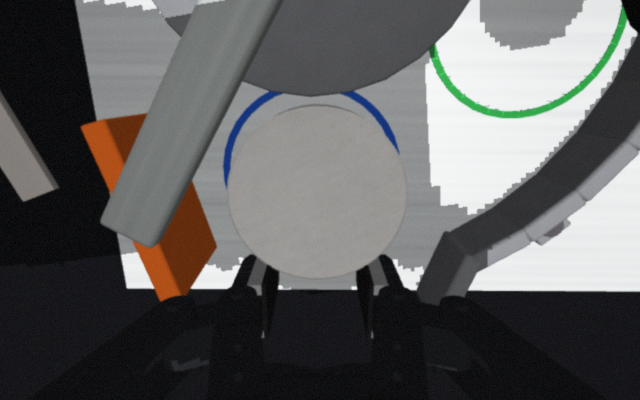

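The tin (317,192) now sits in the blue ring, about 2 mm short of the hub, with no contact elsewhere. I'll nudge it 1 mm more, back out, rise and look.

```bash
python3 -m inch '[[0.0015,0,0,0,0,0,0.42],[0.0015,0,0,0,0,0,0.42],[-0.015,0,0,0,0,0,0.42],[-0.04,0,0,0,0,0,0.42],[-0.05,0,-0.02,0,0,0,0.42]]'
python3 -m inch '[[-0.02,0,-0.06,0,0,0,0.42],[-0.04,0,-0.12,0,0,0,0.36],[-0.04,0,-0.15,0,0,0,0.36],[-0.04,0,-0.15,0,0,0,0.36],[-0.04,0,-0.15,0,0,0,0.36]]'
python3 - <<'E'
from go import *
c=snap('top','top1')
cv2.imwrite('pics/crop1.png',cv2.resize(c['pixels'][140:265,225:415],(798,525),interpolation=cv2.INTER_CUBIC))
d=c['depth'];f=200/np.tan(np.radians(c['vertical_fov'])/2);T=c['pose'];v,u=np.mgrid[:400,:640]
X=np.stack([(u-c['cx'])/f*d,(v-c['cy'])/f*d,d],-1)@T[:3,:3].T+T[:3,3];l=(X[...,:2]-t)@R
print('reader top',X[...,2][(np.hypot(*(l-[.14,-.01]).transpose(2,0,1))<.04)].max(),'max z near post',X[...,2][np.hypot(*(X[...,:2]-post).transpose(2,0,1))<.09].max())
for (p,g) in [((.6415,.1915),-43.5)]: print(rel(*p,.20,g))
E
```

```text
time: 8.48
tool_pos: [0.5309, -0.0584, 0.0232]
tool_rot: [0.758, 0.652, -0.002, -0.001]
contact_force: [-0.1, -0.3, -0.1]
grip_width: 0.423
grasp_force: 0.0
time: 9.1
tool_pos: [0.5262, -0.0966, 0.1734]
tool_rot: [0.758, 0.652, -0.001, -0.001]
contact_force: [-0.9, 0.9, -0.4]
grip_width: 0.362
grasp_force: 0.0
reader top 0.10807089585491458 max z near post 0.10610555410881783
[0.3018, 0.0714, -0.0274, -0.0009, 0.0003, 0.194]
```

View pics/crop1.png

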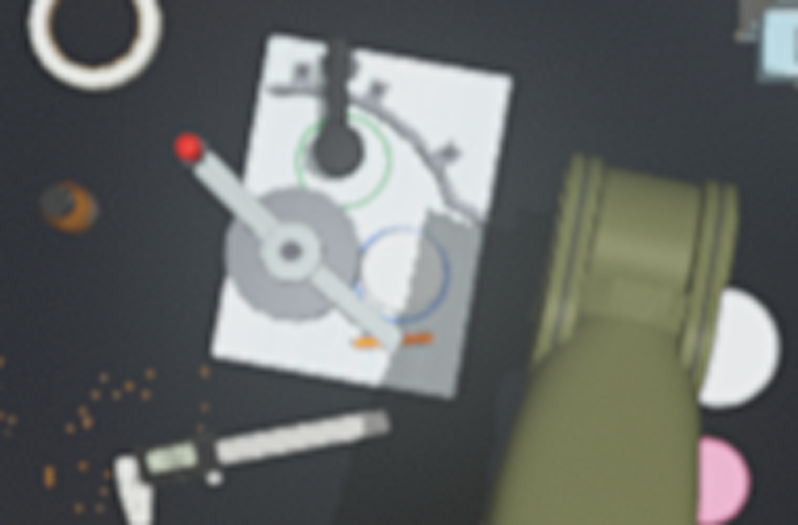

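The tin (402,276) is inside the blue ring and the lever is still home. Next, go over the post.

```bash
python3 -c "
from go import *
print(rel(*wor(a(.11,55)),.20,-43.5))"
python3 -m inch '[[0.05,0.01,-0.027,0,0,0.04,0.36],[0.1,0.02,-0.027,0,0,0.09,0.36],[0.15,0.03,-0.027,0,0,0.14,0.36],[0.2,0.045,-0.027,0,0,0.17,0.36],[0.25,0.055,-0.027,0,0,0.194,0.36]]'
python3 -c "
from go import *
print(rel(*wor(a(.11,55)),.20,-43.5))"
```

```text
[0.3084, 0.0637, -0.0273, -0.0009, 0.0003, 0.194]
time: 9.78
tool_pos: [0.6183, 0.1443, 0.199]
tool_rot: [0.919, 0.394, -0.002, -0.0]
contact_force: [-0.2, -0.7, 0.3]
grip_width: 0.361
grasp_force: 0.0
[0.0511, -0.0259, -0.0012, -0.0006, 0.001, -0.0006]
```

```bash
python3 -m inch '[[0.03,-0.015,0,0,0,0,0.36],[0.051,-0.026,0,0,0,0,0.36],[0.051,-0.026,0,0,0,0,0.36],[0.051,-0.026,0,0,0,0,0.36],[0.051,-0.026,0,0,0,0,0.36]]'
python3 - <<'E'
from go import *
s=manip.read_state(); c=snap('wrist','w5')
T=np.eye(4);T[:3,:3]=RR.from_quat(s['tool_rot']).as_matrix();T[:3,3]=s['tool_pos'];T=T@c['T_tool_cam']
p=c['pixels'].astype(int);m=((p[...,2]>120)&(p[...,1]<70)&(p[...,0]<70)).astype(np.uint8)
n,_,st_,ce=cv2.connectedComponentsWithStats(m)
f=200/np.tan(np.radians(c['vertical_fov'])/2);v,u=np.mgrid[:400,:640];d=c['depth']
X=np.stack([(u-c['cx'])/f*d,(v-c['cy'])/f*d,d],-1)@T[:3,:3].T+T[:3,3]
k=(m>0)&(X[...,2]>.094);q=X[k];print(k.sum(),q.min(0),q.max(0),q.mean(0),'exp',wor(a(.11,55)))
for i in range(1,n):
    if st_[i,4]>200: print(st_[i],ce[i])
print(rel(*wor(a(.11,55)),.063,-43.5))
E
```

```text
time: 10.4
tool_pos: [0.6344, 0.1966, 0.2009]
tool_rot: [0.919, 0.394, -0.001, 0.0]
contact_force: [0.5, 0.8, -0.1]
grip_width: 0.359
grasp_force: 0.0
391 [0.62626906 0.18996321 0.09431685] [0.6870928  0.25072049 0.34348266] [0.63889521 0.20218745 0.1157964 ] exp [0.63478857 0.19918287]
[ 462    0  109   98 3661] [513.11226441  49.81617045]
[305 181  22  22 369] [315.29539295 191.36585366]
[0.0021, -0.0016, 0.1382, -0.0001, 0.0002, -0.0003]
```

View pics/w5.png

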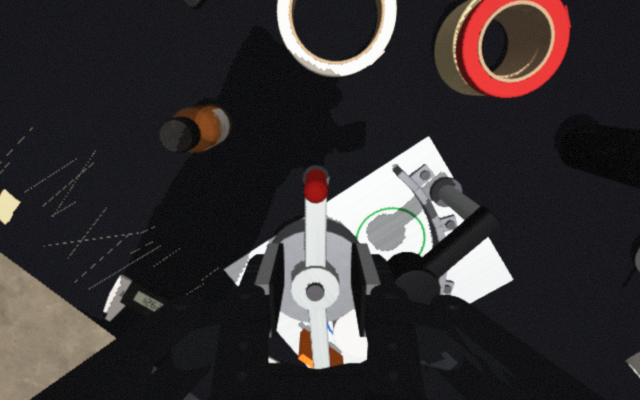

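The post (316,185) is centred between the fingers (gap from x≈275 to 362), and the bottle (195,130) and tapes are clear. Descend, then print the arc in tool axes.

```bash
python3 -m inch '[[0.002,-0.0015,0.04,0,0,0,0.36],[0.002,-0.0015,0.08,0,0,0,0.36],[0.002,-0.0015,0.11,0,0,0,0.36],[0.002,-0.0015,0.138,0,0,0,0.36],[0.002,-0.0015,0.138,0,0,0,0.36]]'
cat > arc.py <<'E'
from go import *
import sys
# TCP at polar angle d (local), tool y = cw tangent; one call = 5 rows from d0 by step
d0,st0=float(sys.argv[1]),float(sys.argv[2])
s=manip.read_state();l=loc(s['tool_pos']);print('now',np.hypot(*l),np.degrees(np.arctan2(l[1],l[0])),s['contact_force'])
for i in range(1,6):
    d=d0+st0*i; print(d,rel(*wor(a(.11,d)),.063,d+np.degrees(th)-90,s))
E
python3 arc.py 55 3.6
```

```text
time: 11.08
tool_pos: [0.633, 0.1987, 0.0612]
tool_rot: [0.919, 0.394, -0.003, -0.0]
contact_force: [-1.0, 0.9, 0.3]
grip_width: 0.363
grasp_force: 0.0
now 0.10845715175047169 55.52410525966674 [-1.02367977  0.90787797  0.32717324]
58.6 [0.0013, -0.0059, -0.0018, -0.0009, 0.0015, -0.0203]
62.2 [0.0007, -0.0128, -0.0018, -0.0009, 0.0015, -0.0403]
65.8 [-0.0004, -0.0196, -0.0018, -0.001, 0.0014, -0.0603]
69.4 [-0.0019, -0.0264, -0.0018, -0.001, 0.0014, -0.0803]
73.0 [-0.0039, -0.033, -0.0017, -0.001, 0.0014, -0.1003]
```

```bash
python3 -m inch '[[0.001,-0.006,0,0,0,-0.02,0.36],[0.0005,-0.013,0,0,0,-0.04,0.36],[-0.0005,-0.0195,0,0,0,-0.06,0.36],[-0.002,-0.0265,0,0,0,-0.08,0.36],[-0.004,-0.033,0,0,0,-0.1,0.36]]'
python3 arc.py 73 3.6
```

```text
time: 11.7
tool_pos: [0.6106, 0.2199, 0.0657]
tool_rot: [0.845, 0.534, 0.002, 0.001]
contact_force: [2.9, -0.3, -1.4]
grip_width: 0.362
grasp_force: 1.1
now 0.11296703154117102 71.3530819139858 [ 2.86212703 -0.32642169 -1.40587066]
76.6 [-0.0031, -0.0102, 0.0027, 0.0013, -0.0008, -0.0196]
80.2 [-0.0038, -0.017, 0.0026, 0.0014, -0.0007, -0.0396]
83.8 [-0.0048, -0.0239, 0.0026, 0.0014, -0.0007, -0.0596]
87.4 [-0.0063, -0.0306, 0.0026, 0.0014, -0.0007, -0.0796]
91.0 [-0.0083, -0.0373, 0.0026, 0.0014, -0.0006, -0.0996]
```

```bash
python3 -m inch '[[-0.001,-0.007,0,0,0,-0.02,0.36],[-0.0015,-0.014,0,0,0,-0.04,0.36],[-0.0025,-0.0205,0,0,0,-0.06,0.36],[-0.004,-0.027,0,0,0,-0.08,0.36],[-0.006,-0.034,0,0,0,-0.1,0.36]]'
python3 arc.py 91 3.6
```

```text
time: 12.32
tool_pos: [0.5785, 0.2299, 0.0662]
tool_rot: [0.751, 0.66, 0.003, 0.001]
contact_force: [4.2, 0.3, -1.1]
grip_width: 0.357
grasp_force: 1.7
now 0.11224108254512598 88.53184040168017 [ 4.17215808  0.33507167 -1.10123516]
94.6 [-0.0023, -0.0118, 0.0031, 0.0022, -0.0009, -0.0195]
98.2 [-0.003, -0.0186, 0.003, 0.0022, -0.0009, -0.0395]
101.8 [-0.0041, -0.0255, 0.003, 0.0022, -0.0008, -0.0595]
105.4 [-0.0056, -0.0322, 0.0029, 0.0022, -0.0007, -0.0795]
109.0 [-0.0075, -0.0389, 0.0029, 0.0023, -0.0006, -0.0995]
```

```bash
python3 -m inch '[[-0.001,-0.008,0.001,0,0,-0.02,0.36],[-0.002,-0.0145,0.001,0,0,-0.04,0.36],[-0.003,-0.0215,0.001,0,0,-0.06,0.36],[-0.0045,-0.028,0.001,0,0,-0.08,0.36],[-0.006,-0.035,0.001,0,0,-0.1,0.36]]'
python3 arc.py 109 3.6
```

```text
time: 12.95
tool_pos: [0.5434, 0.2291, 0.0654]
tool_rot: [0.639, 0.769, 0.004, 0.002]
contact_force: [2.6, 0.4, -0.3]
grip_width: 0.353
grasp_force: 1.8
now 0.11081836798263929 106.63349417831645 [ 2.64474408  0.38339264 -0.31312695]
112.6 [-0.0009, -0.0115, 0.0023, 0.0026, -0.0005, -0.0195]
116.2 [-0.0016, -0.0184, 0.0023, 0.0026, -0.0004, -0.0395]
119.8 [-0.0026, -0.0252, 0.0022, 0.0027, -0.0003, -0.0595]
123.4 [-0.0041, -0.032, 0.0021, 0.0027, -0.0003, -0.0795]
127.0 [-0.006, -0.0386, 0.0021, 0.0027, -0.0002, -0.0995]
```

```bash
python3 -m inch '[[-0.0005,-0.0075,0,0,0,-0.02,0.36],[-0.0015,-0.0145,0,0,0,-0.04,0.36],[-0.0025,-0.021,0,0,0,-0.06,0.36],[-0.004,-0.028,0,0,0,-0.08,0.36],[-0.0055,-0.035,0,0,0,-0.1,0.36]]'
python3 arc.py 127 3
```

```text
time: 13.58
tool_pos: [0.5101, 0.2179, 0.0654]
tool_rot: [0.51, 0.86, 0.004, 0.002]
contact_force: [4.4, 2.7, -0.4]
grip_width: 0.36
grasp_force: 2.0
now 0.11000557795699854 124.95848737134916 [ 4.36442758  2.67210203 -0.36713222]
130.0 [-0.0001, -0.0097, 0.0023, 0.0029, -0.0, -0.016]
133.0 [-0.0005, -0.0154, 0.0023, 0.0029, 0.0001, -0.0327]
136.0 [-0.0012, -0.0212, 0.0022, 0.0029, 0.0001, -0.0493]
139.0 [-0.0023, -0.0268, 0.0022, 0.0029, 0.0002, -0.066]
142.0 [-0.0036, -0.0324, 0.0021, 0.0029, 0.0003, -0.0827]
```

```bash
python3 -m inch '[[0,-0.006,0,0,0,-0.016,0.36],[-0.0005,-0.0115,0,0,0,-0.033,0.36],[-0.001,-0.017,0,0,0,-0.05,0.36],[-0.002,-0.023,0,0,0,-0.066,0.36],[-0.003,-0.029,0,0,0,-0.083,0.36]]'
python3 arc.py 142 1
```

```text
time: 14.2
tool_pos: [0.4859, 0.2017, 0.0654]
tool_rot: [0.394, 0.919, 0.004, 0.002]
contact_force: [2.7, 3.7, 0.0]
grip_width: 0.361
grasp_force: 2.1
now 0.11018888016284384 140.12950893214966 [2.72527435 3.68309535 0.03179243]
143.0 [-0.0001, -0.0055, 0.0023, 0.0029, 0.0004, -0.0053]
144.0 [-0.0002, -0.0075, 0.0023, 0.0029, 0.0004, -0.0108]
145.0 [-0.0003, -0.0094, 0.0023, 0.0029, 0.0004, -0.0164]
146.0 [-0.0004, -0.0113, 0.0023, 0.0029, 0.0005, -0.0219]
147.0 [-0.0005, -0.0132, 0.0023, 0.0029, 0.0005, -0.0275]
```

```bash
python3 -m inch '[[0,-0.002,0,0,0,-0.005,0.36],[0,-0.004,0,0,0,-0.01,0.36],[0,-0.006,0,0,0,-0.016,0.36],[0,-0.0075,0,0,0,-0.02,0.36],[0,-0.0075,0,0,0,-0.02,0.36]]'
python3 arc.py 142 1 | head -1
```

```text
time: 14.82
tool_pos: [0.4799, 0.196, 0.0633]
tool_rot: [0.366, 0.931, 0.002, 0.002]
contact_force: [6.6, 4.3, 1.5]
grip_width: 0.362
grasp_force: 4.0
now 0.11017534730568473 144.4625454149073 [6.5638364  4.26589734 1.47609924]
```

```bash
python3 -m inch '[[0,-0.001,0,0,0,0,0.36],[0,-0.002,0,0,0,0,0.36],[0,-0.002,0,0,0,0,0.36],[0,-0.002,0,0,0,0,0.36],[0,-0.002,0,0,0,0,0.36]]'
python3 arc.py 142 1 | head -1
python3 - <<'E'
from go import *
c=snap('top','top2')
cv2.imwrite('pics/crop2.png',cv2.resize(c['pixels'][140:265,225:415],(798,525),interpolation=cv2.INTER_CUBIC))
E
```

```text
time: 15.45
tool_pos: [0.4796, 0.1957, 0.0634]
tool_rot: [0.366, 0.931, 0.004, 0.002]
contact_force: [7.6, 8.2, -1.5]
grip_width: 0.359
grasp_force: 5.8
now 0.11020525111855847 144.62367952398364 [ 7.62123729  8.15209652 -1.49949158]
```

View pics/crop2.png

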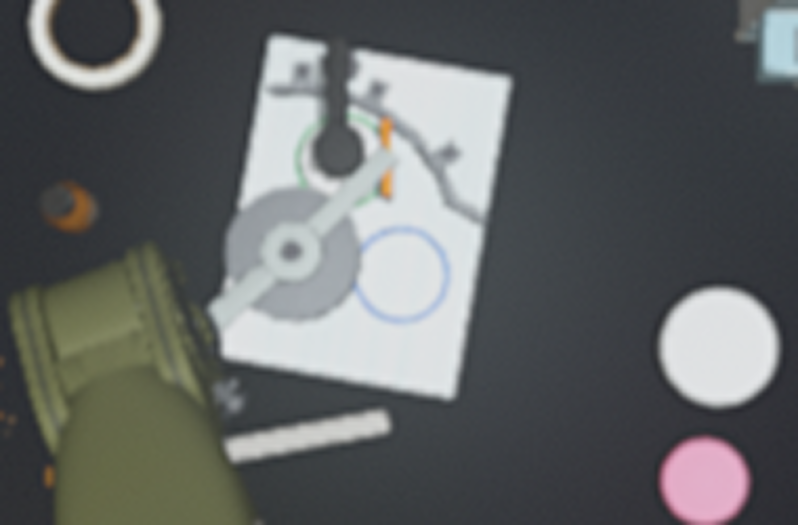

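The lever is against its stop (more command only raises the force). The blade is at (387,157), and the tin lies under the reader, concentric with the green ring (340,158). Now let the lever return with the fingers following the arc back.

```bash
python3 -m inch '[[0,0.0096,0,0,0,0.028,0.36],[-0.0015,0.019,0,0,0,0.056,0.36],[-0.0035,0.0285,0,0,0,0.083,0.36],[-0.0065,0.0375,0,0,0,0.111,0.36],[-0.01,0.0465,0,0,0,0.139,0.36]]'
python3 arc.py 122 -5
```

```text
time: 16.12
tool_pos: [0.514, 0.2196, 0.0619]
tool_rot: [0.56, 0.828, -0.001, -0.0]
contact_force: [1.7, 1.8, 0.6]
grip_width: 0.362
grasp_force: 1.1
now 0.10993163951041529 122.70628696674163 [1.69531233 1.83269589 0.5520293 ]
117.0 [-0.0, 0.0109, -0.0012, -0.0006, 0.0003, 0.0187]
112.0 [-0.001, 0.0205, -0.0012, -0.0006, 0.0003, 0.0465]
107.0 [-0.0028, 0.0299, -0.0012, -0.0006, 0.0003, 0.0743]
102.0 [-0.0054, 0.0391, -0.0012, -0.0006, 0.0003, 0.1021]
97.0 [-0.0089, 0.0481, -0.0012, -0.0006, 0.0004, 0.1299]
```

```bash
python3 -m inch '[[0,0.01,-0.001,0,0,0.02,0.36],[-0.001,0.02,-0.001,0,0,0.047,0.36],[-0.003,0.0295,-0.001,0,0,0.075,0.36],[-0.0055,0.0385,-0.001,0,0,0.103,0.36],[-0.009,0.0475,-0.001,0,0,0.13,0.36]]'
python3 arc.py 97 -5
```

```text
time: 16.75
tool_pos: [0.5611, 0.2284, 0.0626]
tool_rot: [0.716, 0.698, -0.002, 0.0]
contact_force: [1.5, -0.7, 0.8]
grip_width: 0.36
grasp_force: 0.7
now 0.10906172933902175 97.42062478368851 [ 1.54141483 -0.74659468  0.79927072]
92.0 [0.0005, 0.0104, -0.0004, -0.0007, 0.0009, 0.0276]
87.0 [-0.0007, 0.0199, -0.0005, -0.0006, 0.0009, 0.0554]
82.0 [-0.0028, 0.0293, -0.0005, -0.0006, 0.0009, 0.0831]
77.0 [-0.0057, 0.0384, -0.0005, -0.0006, 0.001, 0.1109]
72.0 [-0.0093, 0.0473, -0.0005, -0.0005, 0.001, 0.1387]
```

```bash
python3 -m inch '[[0.0005,0.01,0,0,0,0.028,0.36],[-0.0005,0.02,0,0,0,0.055,0.36],[-0.003,0.0293,0,0,0,0.083,0.36],[-0.0055,0.0384,0,0,0,0.111,0.36],[-0.009,0.0473,0,0,0,0.139,0.36]]'
python3 arc.py 72 -3.4
```

```text
time: 17.38
tool_pos: [0.6075, 0.2178, 0.0622]
tool_rot: [0.851, 0.526, -0.002, 0.0]
contact_force: [-0.0, -0.7, 0.6]
grip_width: 0.359
grasp_force: 0.4
now 0.10968781815549324 72.30256127283295 [-0.00183878 -0.73461552  0.60892476]
68.6 [0.0001, 0.0071, -0.0008, -0.0006, 0.0015, 0.0185]
65.2 [-0.0004, 0.0136, -0.0008, -0.0005, 0.0015, 0.0374]
61.8 [-0.0014, 0.0201, -0.0008, -0.0005, 0.0015, 0.0563]
58.4 [-0.0027, 0.0264, -0.0008, -0.0004, 0.0015, 0.0752]
55.0 [-0.0045, 0.0327, -0.0008, -0.0004, 0.0016, 0.0941]
```

Back to home, then straight up.

```bash
python3 -m inch '[[0,0.007,0,0,0,0.0185,0.36],[-0.0005,0.0136,0,0,0,0.0375,0.36],[-0.0015,0.02,0,0,0,0.056,0.36],[-0.0025,0.0264,0,0,0,0.075,0.36],[-0.0045,0.0325,0,0,0,0.094,0.36]]'
python3 arc.py 55 0 | head -1
python3 -m inch '[[0,0,0,0,0,0,0.45],[0,0,0,0,0,0,0.45],[0,0,-0.03,0,0,0,0.45],[0,0,-0.08,0,0,0,0.45],[0,0,-0.14,0,0,0,0.45]]'
python3 -m inch '[[-0.05,0.01,-0.02,0,0,0,0.45],[-0.11,0.01,-0.04,0,0,0,0.45],[-0.17,0.01,-0.05,0,0,0,0.45],[-0.23,0.01,-0.05,0,0,0,0.45],[-0.29,0.01,-0.05,0,0,0,0.45]]'
python3 - <<'E'
from go import *
c=snap('top','top3');s=snap('scene','sc3')
A=cv2.resize(c['pixels'][140:265,225:415],(798,525),interpolation=cv2.INTER_CUBIC)[:330,:500]
B=cv2.resize(s['pixels'][180:280,200:400],(800,400),interpolation=cv2.INTER_CUBIC)[:,150:650]
B=cv2.resize(B,None,fx=.65,fy=.65)
o=np.zeros((595,500,3),np.uint8);o[:330]=A;o[330:330+B.shape[0],:B.shape[1]]=B;cv2.imwrite('pics/fin.png',o)
E
```

```text
time: 18.0
tool_pos: [0.634, 0.1994, 0.062]
tool_rot: [0.919, 0.395, -0.003, 0.0]
contact_force: [0.7, 0.3, 0.5]
grip_width: 0.359
grasp_force: 0.0
now 0.1096473812573127 55.387280589335 [0.73813763 0.34668478 0.53276986]
time: 18.62
tool_pos: [0.6344, 0.2008, 0.2033]
tool_rot: [0.918, 0.397, -0.002, -0.0]
contact_force: [1.2, -0.1, 1.3]
grip_width: 0.447
grasp_force: 0.0
time: 19.25
tool_pos: [0.4424, -0.0179, 0.2534]
tool_rot: [0.918, 0.397, -0.0, 0.0]
contact_force: [1.3, -0.9, -0.0]
grip_width: 0.446
grasp_force: 0.0
```

View pics/fin.png

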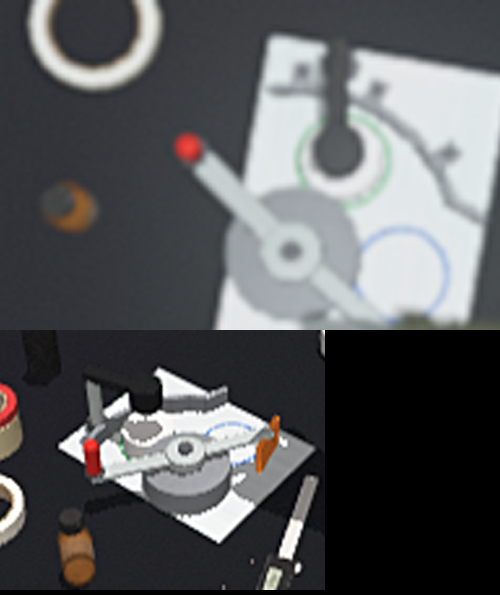

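The tin stands flat under the reader, with its visible rim (right ≈382, bottom ≈203) inside the green ring centred at (343,160). The lever is back home with the post at (189,148), the bottle hasn't moved, and the arm is clear.

```bash
python3 -c "
from h import *
print(finish_job())"
```

```text
the job is handed in; nothing more can be done
None
```

I handed the job in at about 19 s with the tin on the green ring under the reader, the lever back home and the arm clear; no score came back, so this rests on the last pictures (the amber bottle is visibly unmoved there; the stopwatch and dial gauge were out of that crop, but the arm never went near them).

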